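# Dock a spray can on the sprung filling cradle and hold it down

### The job

Refill the plain aluminium spray can at the refill station: pull the dust plug out of the sprung ring cradle and hang it by its eye on the station's parking peg, then stand the can upright in the cradle and press it down until the ring is fully home on its stop. The program finishes while the robot is still holding the can pressed down, since it only fills while held; leave the plug hanging, and do not disturb the mug and the glass jar.

Things in the scene. Friction and masses are not known exactly. Their poses are not given: they have to be found in the camera images.
- refill_station: fixed unit on a grey base plate 250 x 270 x 12 mm. Origin on the table under the cradle's centre; x points from front to back, y to the left seen from the front. White tank with lid 120 mm behind the cradle, 88 mm wide, top 116 mm up. Peg post 135 mm to the right (y = -0.135). Ring flange 96 mm wide, 61 mm up, stop rim at 45 mm. In its centre a 9 mm brass nipple, tip 60 mm up
- cradle (a joint): travel of the sprung ring cradle straight down, in m: 0 = up (as at the start), 0.016 = fully home on its stop. The spring takes about 5 N to start and about 15 N at full travel (counting the can's own weight); it pushes back up when released and the weight of can or plug alone does not move it
- cradle_seat (a point): centre of the ledge inside the ring on which the can's foot stands, 65 mm above the table when the ring is up (moves down with it). The ring's bore is 57 mm wide, opening to 68 mm at the rim, which is 20 mm above this point
- peg_seat (a point): point on the parking peg's axis just in front of its 18 mm collar, about 113 mm above the table. The peg is a 7 mm steel rod that runs from here toward the station's front (-x), rising by 10 degrees, 49 mm to the end of its round 11 mm head (peg_tip). Its carrying post (14 mm thick, top 111 mm above the table) is 52 mm behind this point
- peg_tip (a point): front end of the parking peg's round head, on its axis
- dust_plug: black plastic plug closing the cradle at the start, about 0.12 kg: flange 75 mm across, 6 mm thick, lying on the ring's rim; 51 mm spigot reaching 14 mm down; on top an upright flat pull tab 8 mm thick (along the plug's x), 36 mm wide (along its y), its top 66 mm above the origin. Origin at the centre of the flange's underside, z up through the tab
- eye (a point): centre of the round eye (hole 22 mm across, through the tab along the plug's x axis), 32 mm above the plug's origin; 23 mm of solid tab stand above the hole
- tab_top (a point): middle of the top edge of the plug's pull tab
- spray_can: plain aluminium refillable spray can with a black ribbed cap, 53 mm across, 151 mm tall, 0.15 to 0.31 kg, standing upright on the table. Origin at the centre of its underside; the foot is hollow (43 mm wide, 18 mm deep) with the filling valve inside. The sloping shoulder runs from 106 to 119 mm, the cap is 33 mm across from 121 to 151 mm
- cap (a point): centre of the can's black cap, 138 mm above the can's underside, where to grip it from above
- mug: bystander: green and white mug, 78 mm across without its handle, 101 mm tall, standing on the table; origin at the centre of its underside
- jar: bystander: clear jar with a grey lid, 72 mm across, 112 mm tall, standing on the table; origin at the centre of its underside

How it is judged:
On the way, in this order (a step that is already met when the one before it is completed fails the run):
1. the dust plug hangs by its eye on the parking peg, let go and at rest (x of eye in the frame of peg_seat between -0.045 and 0.008 m and y of eye in the frame of peg_seat between -0.01 and 0.01 m and z of eye in the frame of peg_seat between -0.016 and 0.016 m and angle between dust_plug's own z axis and vertical below 0.5 rad and contact force between the fingers and dust_plug below 0.1 N and linear speed of dust_plug below 0.05 m/s), for 0.4 s.
2. the can stands upright in the ring cradle, its foot on the ledge (horizontal distance between spray_can and cradle_seat below 0.005 m and z of spray_can in the frame of cradle_seat between -0.003 and 0.004 m and angle between spray_can's own z axis and vertical below 0.12 rad), for 0.1 s.
At the end, for the whole second after the job is handed in: the can stands upright (7 deg) on the cradle ledge, centred within 5 mm, the ring is at least 13 of its 16 mm down and the robot holds it there with 3 N or more; the plug hangs by its eye on the peg between collar and head (10 mm to the side, 16 mm in height of the seat), let go, at rest (all of step 1 and all of step 2 and value of joint cradle above 0.013 m and contact force between any of the fingers, the arm and spray_can above 3 N); the arm keeps its last pose, push and grip.
It fails at once if the mug is pushed more than 30 mm or tipped (distance of mug from where it was at the start of the episode above 0.03 m or angle between mug's own z axis and vertical above 0.4 rad).
It fails at once if the jar is pushed more than 30 mm or tipped (distance of jar from where it was at the start of the episode above 0.03 m or angle between jar's own z axis and vertical above 0.4 rad).
It also fails if it takes over 64 s, if anything falls off the work surface, if the arm or the gripper's body presses on something with over 40 N, if the wrist force passes 120 N, or if a joint passes its speed limit or range.

### The arm

A 6-joint arm with a two-finger parallel gripper is mounted at the origin on a cart in front of the work surface, level with it; the furniture and walls round the work are solid. World frame = base frame: x ahead of the robot, y to its left, z up, the work surface at z = 0. Lengths are in m, angles in rad, forces in N, time in s.
With the tool pointing down it reaches from about 0.35 to 0.85 m from the base axis. Payload 8.1 kg.
Tool frame: the origin (TCP) lies between the finger pads; the fingertips stand 8 mm ahead of it and the grasp point (between the pads) lies 11 mm behind it (ctrl.nose_length is the distance from the TCP to the fingertips, in m); z points along the fingers, y is the line along which they close (so a half turn about z gives the same grasp; the last joint's range is limited). The gripper opens to 93 mm and grips with 3 to 60 N. Pads are 15 mm wide; open, the fingers measure 128 mm over their backs; the gripper's body (75 mm by 188 mm) begins 65 mm behind the grasp point.
Start: joints at [-1.278, 0.13, 1.488, -0, 1.523, -0.085], TCP at [0.221, -0.558, 0.227] pointing down, gripper open.
Joint ranges: [-2.96, 2.96], [-0.89, 2.26], [0.02, 2.5], [-1.34, 4.48], [0, 2.73], [-2.66, 2.66]. Speed limits (rad/s): [2.39, 2.39, 2.79, 3.14, 3.14, 3.14].

### API

Orientations are given as a unit quaternion [x, y, z, w].
In Python, from workcell import status, imaging, ctrl gives the robot as it stands. The module is installed in compiled form; this text tells all that it offers.
- The arm moves only by the shell command python3 -m jog 'ROWS' [FORCE]. ROWS is JSON, a list of rows, each an object with "gripper": the closure, from 0 (fully open) to 1 (shut); "offset": the shift along the tool's x, y, z in mm, a list of three; "twist": the turn, a rotation vector about the tool's x, y, z in degrees, a list of three. A call has 1 to 12 rows; each row is the pose to reach, as a shift and turn from the pose commanded when the call began, along the tool's axes at that moment; what a row does not reach only later rows make up. A row lasts 1/12 s, in which the tool goes at most 41.7 mm and 7.16 degrees, less where a joint would pass 70% of its speed; a pose out of reach is approached as far as the arm can. A call with a gripper value outside its range is refused whole. The fingers move at their own pace and stop on an object; FORCE is the grip in N (left out, the last holds). Time passes only in rows, so rows that repeat a pose let the fingers close. It gives the time, the measured TCP pose, the force, the opening and the grip force at its end, in the units of the state.
- status.sense(): the state, without advancing time (a new reading comes with each control period).
- imaging.get_image(name): name is "scene" or "top"; returns the picture (400x640x3 uint8, red, green, blue); there is no depth.
- imaging.camera_model(name): a dict with "mtx" (3x3 intrinsics, pixels), "rvec" (rotation vector, rad) and "tvec" (3), from world to camera coordinates, as OpenCV has them. Camera axes: x right, y down, z forward; pixel columns grow to the right and rows downward; lengths in m; the calibration is good to about 2 mm. A picture is of the moment at which its call begins. camera_model takes no time and is no camera call.
- ctrl.finish_job(): hands the job in; it is judged then, once.
The state is a dict: "clock": time; "q": joint angles; "qd": joint speeds; "tau": joint torques, N m; "tool_pos": TCP position; "tool_rot": TCP orientation; "ft_force": force on the tool from outside, world axes, zero at the start; "moment": the same for the moment, N m; "grip_width": finger opening in m; "gripper_force": force on a finger pad.
Only numpy, scipy, OpenCV 4.12 (cv2) and the standard library are available. Lean on these libraries where they do the work, as an engineer would, in place of code of your own. Each camera call takes 0.05 s, during which the arm holds its last target. There are 200 camera calls.

## Working session

There is one attempt and no reset: what is moved stays moved. The work goes in short steps, Python scripts to look and compute and a shell command to move; the robot and the scene stay as the last step left them, time stands still between calls to the robot, and variables do not carry over. Pictures are saved under pics/ and viewed, at most 13 in all, crops included, and the job is handed in when it is done.

```bash
mkdir -p pics
cat > h.py <<'E'
import numpy as np, cv2
from scipy.spatial.transform import Rotation as R
from workcell import status, imaging, ctrl
def cam(n):
    m=imaging.camera_model(n); return np.array(m['mtx'],float),np.array(m['rvec'],float).ravel(),np.array(m['tvec'],float).ravel()
def ray(n,uv):
    K,r,t=cam(n); M=cv2.Rodrigues(r)[0]
    d=M.T@np.linalg.solve(K,[uv[0],uv[1],1.]); return -M.T@t,d/np.linalg.norm(d)
def plane(n,uv,z):
    c,d=ray(n,uv); return c+d*(z-c[2])/d[2]
def proj(n,p):
    K,r,t=cam(n); return cv2.projectPoints(np.array(p,float).reshape(-1,3),r,t,K,None)[0][:,0]
def snap(n,f):
    im=imaging.get_image(n); cv2.imwrite('pics/'+f,im[:,:,::-1]); return im
def tri(u1,u2):
    a,d=ray('scene',u1);b,e=ray('top',u2)
    s=np.linalg.lstsq(np.c_[d,-e],b-a,rcond=None)[0]; p,q=a+d*s[0],b+e*s[1]; return (p+q)/2,np.linalg.norm(p-q)
E
python3 - <<'E'
from h import *
for n in('scene','top'):
    snap(n,n+'0.png'); print(n,ray(n,(320,200)))
s=status.sense();print({k:np.round(v,3) for k,v in s.items()}, ctrl.nose_length)
print(R.from_quat(s['tool_rot']).as_matrix().round(3))
E
```

```text
scene (array([0.1038548 , 0.67225916, 0.66605563]), array([ 0.46108554, -0.64595077, -0.60839767]))
top (array([0.40376581, 0.04954182, 1.26983319]), array([ 1.25911950e-01, -8.47961095e-04, -9.92041058e-01]))
{'clock': np.float64(0.1), 'q': array([-1.278,  0.131,  1.489, -0.   ,  1.523, -0.085]), 'qd': array([-0.001, -0.004, -0.003,  0.   ,  0.   , -0.001]), 'tau': array([ 1.0000e-03, -5.6134e+01, -4.9310e+01,  7.7000e-02,  2.9000e-02,
       -0.0000e+00]), 'tool_pos': array([ 0.221, -0.557,  0.226]), 'tool_rot': array([ 0.982,  0.188, -0.   , -0.001]), 'ft_force': array([-0.616,  0.169,  0.879]), 'moment': array([-0.033, -0.021, -0.03 ]), 'gripper_force': np.float64(0.0), 'grip_width': np.float64(0.093)} 0.008
[[ 0.929  0.369 -0.   ]
 [ 0.369 -0.929  0.002]
 [ 0.    -0.002 -1.   ]]
```

View pics/scene0.png

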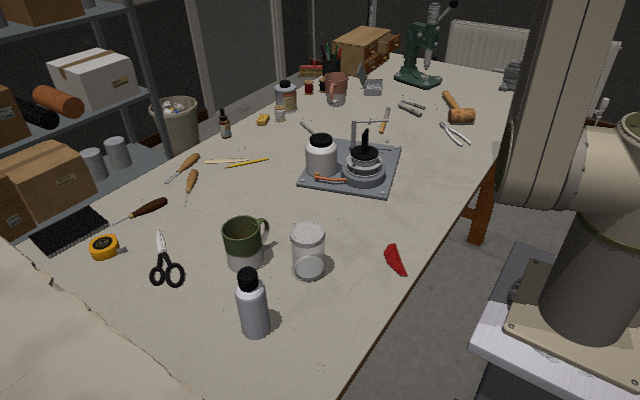

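View pics/top0.png

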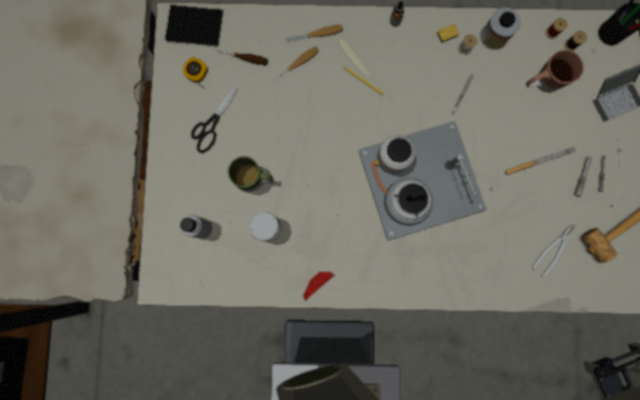

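The scene view shows the station at about (350,165), the can at (253,310), the jar at (308,250) and the mug at (243,243). In the top view the cradle is at (409,200), the tank at (397,152), the peg at (460,178), the can at (192,226), the jar at (265,227) and the mug at (243,173).

Run:
```python
from h import *
a=cv2.imread('pics/top0.png');b=cv2.imread('pics/scene0.png')
A=cv2.resize(a[110:250,350:490],None,fx=4,fy=4,interpolation=cv2.INTER_CUBIC)[:,:400+160]
B=cv2.resize(b[110:205,290:410],None,fx=5,fy=5,interpolation=cv2.INTER_CUBIC)
cv2.imwrite('pics/crT.png',A);cv2.imwrite('pics/crS.png',B)
h=cv2.cvtColor(a,cv2.COLOR_BGR2HSV)
print([h[y,x] for x,y in((440,215),(380,215),(430,150),(330,230))])
# plate: bluish grey
m=((h[...,0]>95)&(h[...,0]<130)&(h[...,1]>15)).astype(np.uint8)*255; m[:110]=0;m[250:]=0;m[:,:350]=0;m[:,495:]=0
m=cv2.morphologyEx(m,cv2.MORPH_OPEN,np.ones((3,3)))
c=max(cv2.findContours(m,0,2)[0],key=cv2.contourArea)
bx=cv2.boxPoints(cv2.minAreaRect(c));print(bx)
P=np.array([plane('top',p,.012) for p in bx]);print(P.round(4));
for i in range(4):
    d=P[(i+1)%4]-P[i];print(np.linalg.norm(d),np.degrees(np.arctan2(d[1],d[0])))
```

```text
[array([103,  16, 111], dtype=uint8), array([ 90,  10, 104], dtype=uint8), array([100,  14, 108], dtype=uint8), array([ 28,  24, 140], dtype=uint8)]
[[390. 217.]
 [392. 217.]
 [392. 219.]
 [390. 219.]]
[[ 0.5224 -0.1327  0.012 ]
 [ 0.5225 -0.1378  0.012 ]
 [ 0.5174 -0.1378  0.012 ]
 [ 0.5173 -0.1327  0.012 ]]
0.0051545747920363014 -88.98859847591373
0.00516971447112112 179.83628814049536
0.005151695567684892 91.01158472908395
0.005169672694402402 -0.13180421577068158
```

View pics/crT.png

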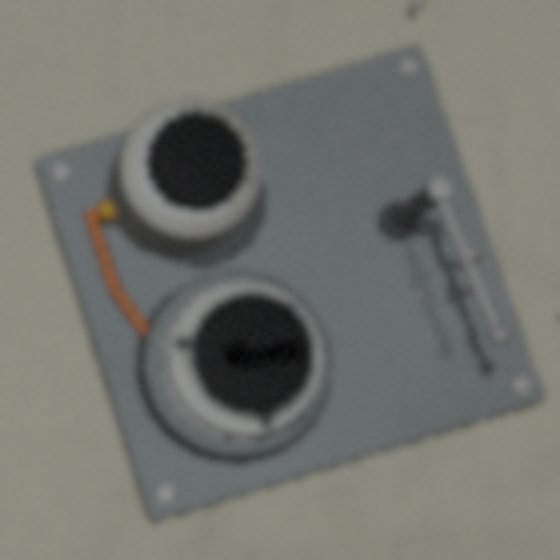

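View pics/crS.png

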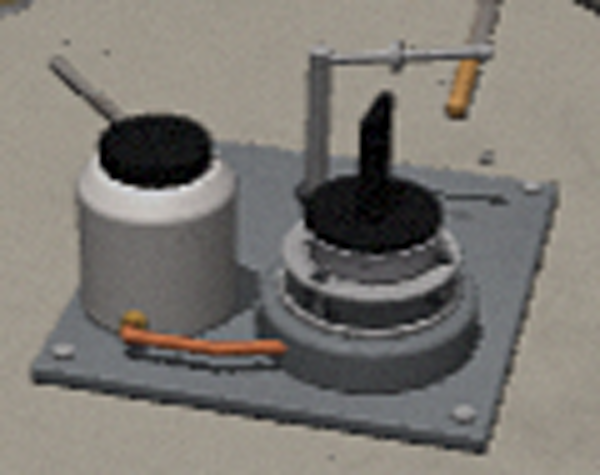

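The crops show the plate corners, black plug flange and tab, and the peg from post (460,157) to tip (475,194) in the top view. In the scene view the peg tip is at (388,120), the collar at (370,121) and the post at (354,120).

Run:
```python
from h import *
T=lambda x,y:(350+(x+.5)/4-.5,110+(y+.5)/4-.5)
S=lambda x,y:(290+(x+.5)/5-.5,110+(y+.5)/5-.5)
C=np.array([plane('top',T(*p),.012) for p in((415,47),(37,162),(152,520),(543,398))])
print(C.round(4))
for i in range(4):
    d=C[(i+1)%4]-C[i];print(np.linalg.norm(d).round(4),np.degrees(np.arctan2(d[1],d[0])).round(2))
for n,a,b in(('post',(440,187),(320,52)),('tip',(500,335),(489,52)),('collar',(465,248),(398,56))): print(n,tri(S(*b),T(*a)))
print('flangeT',plane('top',T(252,353),.09),'flangeS',plane('scene',S(372,214),.09))
print('tab',[plane('scene',S(*p),.151).round(4) for p in((366,113),(387,93))])
print('tank',plane('top',T(197,160),.116))
b=cv2.imread('pics/scene0.png');a=cv2.imread('pics/top0.png')
def blob(im,x0,x1,y0,y1,f):
    g=im[y0:y1,x0:x1];m=f(g.astype(int)).astype(np.uint8);n,l,s,c=cv2.connectedComponentsWithStats(m);k=1+np.argmax(s[1:,4]);return c[k]+[x0,y0],s[k]+[x0,y0,0,0,0]
dk=lambda g:g.max(2)<55
cs=blob(b,230,265,262,295,dk);ct=blob(a,170,215,210,245,dk);print('cap',cs,ct);print(tri(cs[0],ct[0]),plane('top',ct[0],.151))
print('plugflange',blob(a,390,432,180,220,dk))
print('jar',plane('top',(264.5,226),.112),'mug',plane('top',(243,173),.101))
```

```text
[[ 0.7795 -0.3011  0.012 ]
 [ 0.6972 -0.0514  0.012 ]
 [ 0.4642 -0.1265  0.012 ]
 [ 0.5472 -0.379   0.012 ]]
0.2629 108.23
0.2449 -162.14
0.2658 -71.8
0.245 18.55
post (array([ 0.66307799, -0.28790456,  0.10819725]), np.float64(0.0011993900861605239))
tip (array([ 0.57089167, -0.31826077,  0.12022571]), np.float64(0.0023864274034117085))
collar (array([ 0.62289622, -0.3026695 ,  0.11046477]), np.float64(0.006701951257468454))
flangeT [ 0.56268609 -0.17648091  0.09      ] flangeS [ 0.5608072  -0.17314852  0.09      ]
tab [array([ 0.5647, -0.1684,  0.151 ]), array([ 0.5664, -0.1931,  0.151 ])]
tank [ 0.67590532 -0.13938404  0.116     ]
cap (array([247.50921659, 278.89170507]), array([237, 266,  22,  26, 434])) (array([188.57931034, 224.69655172]), array([182, 219,  14,  13, 145]))
(array([0.48482888, 0.35292834, 0.13409809]), np.float64(0.0002890013871285254)) [0.48350874 0.34832228 0.151     ]
plugflange (array([412.7523511 , 198.14106583]), array([399, 184,  28,  30, 638]))
jar [0.48637734 0.17884337 0.112     ] mug [0.61482792 0.23642007 0.101     ]
```

```bash
cat >> h.py <<'E'
def goto(x,y,z,yaw):
    "offset (mm) and twist (deg) to bring TCP to x,y,z pointing down, closing line (tool y) at yaw deg"
    s=status.sense(); M=R.from_quat(s['tool_rot']); a=np.radians(yaw)
    Y=np.array([np.cos(a),np.sin(a),0]);Z=np.array([0,0,-1.]);T=R.from_matrix(np.c_[np.cross(Y,Z),Y,Z])
    print('t %.2f'%s['clock'],'at',np.round(s['tool_pos'],4),'yaw %.2f'%np.degrees(np.arctan2(*M.as_matrix()[1::-1,1])),'ft',np.round(s['ft_force'],1),'w %.4f f %.1f'%(s['grip_width'],s['gripper_force']))
    print('off',(M.inv().apply(np.array([x,y,z])-s['tool_pos'])*1000).round(1),'tw',(M.inv()*T).as_rotvec(degrees=True).round(2))
E
python3 -c "
from h import *
goto(.562,-.176,.226,8)"
```

```text
t 0.10 at [ 0.2212 -0.5572  0.2257] yaw -68.35 ft [-0.6  0.2  0.9] w 0.0933 f 0.0
off [ 4.574e+02 -2.286e+02  1.000e-01] tw [-8.000e-02 -7.000e-02 -7.635e+01]
```

```bash
python3 -m jog '[{"gripper":0,"offset":[38,-19,0],"twist":[0,0,-6.4]},{"gripper":0,"offset":[76,-38,0],"twist":[0,0,-12.8]},{"gripper":0,"offset":[114,-57,0],"twist":[0,0,-19]},{"gripper":0,"offset":[152,-76,0],"twist":[0,0,-25.5]},{"gripper":0,"offset":[190,-95,0],"twist":[0,0,-32]},{"gripper":0,"offset":[228,-114,0],"twist":[0,0,-38]},{"gripper":0,"offset":[266,-133,0],"twist":[0,0,-44.5]},{"gripper":0,"offset":[304,-152,0],"twist":[0,0,-51]},{"gripper":0,"offset":[342,-171,0],"twist":[0,0,-57]},{"gripper":0,"offset":[380,-190,0],"twist":[0,0,-63.5]},{"gripper":0,"offset":[418,-209,0],"twist":[0,0,-70]},{"gripper":0,"offset":[457,-228,0],"twist":[0,0,-76]}]'; python3 -c "
from h import *
goto(.562,-.176,.141,8)"
```

```text
clock: 1.1
tool_pos: [0.5556, -0.1831, 0.2263]
tool_rot: [0.656, 0.755, -0.0, -0.0]
ft_force: [-0.4, -1.1, -0.5]
grip_width: 0.0932
gripper_force: 0.0
t 1.10 at [ 0.5556 -0.1831  0.2263] yaw 7.98 ft [-0.4 -1.1 -0.5] w 0.0932 f 0.0
off [ 6.2  7.4 85.3] tw [-0.03 -0.01 -0.02]
```

```bash
python3 -m jog '[{"gripper":0,"offset":[0,0,0],"twist":[0,0,0]},{"gripper":0,"offset":[0,0,30],"twist":[0,0,0]},{"gripper":0,"offset":[0,0,55],"twist":[0,0,0]},{"gripper":0,"offset":[0,0,75],"twist":[0,0,0]},{"gripper":0,"offset":[0,0,85],"twist":[0,0,0]},{"gripper":0,"offset":[0,0,85],"twist":[0,0,0]},{"gripper":0,"offset":[0,0,85],"twist":[0,0,0]}]' 25; python3 -c "
from h import *
goto(.562,-.176,.141,8);snap('scene','s1.png');a=cv2.imread('pics/s1.png');cv2.imwrite('pics/s1c.png',cv2.resize(a[80:205,280:420],None,fx=4,fy=4,interpolation=cv2.INTER_CUBIC))"
```

```text
clock: 1.68
tool_pos: [0.5545, -0.1851, 0.1416]
tool_rot: [0.658, 0.753, -0.0, -0.001]
ft_force: [1.8, -0.6, 0.3]
grip_width: 0.0933
gripper_force: 0.0
t 1.68 at [ 0.5545 -0.1851  0.1416] yaw 7.64 ft [ 1.8 -0.6  0.3] w 0.0933 f 0.0
off [8.  8.6 0.5] tw [-0.05 -0.03 -0.36]
```

View pics/s1c.png

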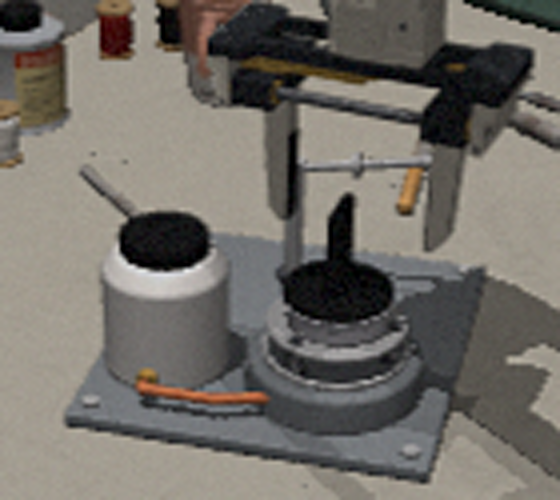

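The fingers straddle the tab, whose top is at about (345,205) in the crop, but sit some 8 mm off to one side. I'll shift them and then close.

```bash
python3 -m jog '[{"gripper":0,"offset":[4,4,0],"twist":[0,0,0]},{"gripper":0,"offset":[8,8.5,0.5],"twist":[0,0,0]},{"gripper":0,"offset":[8,8.5,0.5],"twist":[0,0,0]},{"gripper":1,"offset":[8,8.5,0.5],"twist":[0,0,0]},{"gripper":1,"offset":[8,8.5,0.5],"twist":[0,0,0]},{"gripper":1,"offset":[8,8.5,0.5],"twist":[0,0,0]},{"gripper":1,"offset":[8,8.5,0.5],"twist":[0,0,0]},{"gripper":1,"offset":[8,8.5,0.5],"twist":[0,0,0]},{"gripper":1,"offset":[8,8.5,0.5],"twist":[0,0,0]},{"gripper":1,"offset":[8,8.5,0.5],"twist":[0,0,0]},{"gripper":1,"offset":[8,8.5,0.5],"twist":[0,0,0]},{"gripper":1,"offset":[8,8.5,0.5],"twist":[0,0,0]}]' 25; python3 -c "
from h import *
goto(.562,-.176,.22,8);snap('scene','s2.png');snap('top','t2.png')"
```

```text
clock: 2.73
tool_pos: [0.5621, -0.1761, 0.1411]
tool_rot: [0.658, 0.753, 0.0, -0.0]
ft_force: [1.3, -0.6, -0.3]
grip_width: 0.0375
gripper_force: 0.0
t 2.73 at [ 0.5621 -0.1761  0.1411] yaw 7.64 ft [ 1.3 -0.6 -0.3] w 0.0375 f 0.0
off [  0.1  -0.1 -78.9] tw [-0.   -0.   -0.36]
```

```bash
python3 -m jog '[{"gripper":1,"offset":[0,0,0],"twist":[0,0,0]},{"gripper":1,"offset":[0,0,0],"twist":[0,0,0]},{"gripper":1,"offset":[0,0,0],"twist":[0,0,0]},{"gripper":1,"offset":[0,0,0],"twist":[0,0,0]},{"gripper":1,"offset":[0,0,0],"twist":[0,0,0]},{"gripper":1,"offset":[0,0,0],"twist":[0,0,0]},{"gripper":1,"offset":[0,0,0],"twist":[0,0,0]},{"gripper":1,"offset":[0,0,0],"twist":[0,0,0]}]' 25; python3 -c "
from h import *
goto(.562,-.176,.22,18.2)"
```

```text
clock: 3.5
tool_pos: [0.5622, -0.176, 0.1411]
tool_rot: [0.658, 0.753, 0.0, 0.0]
ft_force: [1.3, 1.4, -0.7]
grip_width: 0.0077
gripper_force: 25.0
t 3.50 at [ 0.5622 -0.176   0.1411] yaw 7.65 ft [ 1.3  1.4 -0.7] w 0.0077 f 25.0
off [  0.   -0.2 -78.9] tw [  0.    -0.   -10.55]
```

```bash
python3 -m jog '[{"gripper":1,"offset":[0,0,-10],"twist":[0,0,0]},{"gripper":1,"offset":[0,0,-25],"twist":[0,0,0]},{"gripper":1,"offset":[0,0,-45],"twist":[0,0,-2]},{"gripper":1,"offset":[0,0,-60],"twist":[0,0,-4]},{"gripper":1,"offset":[0,0,-70],"twist":[0,0,-7]},{"gripper":1,"offset":[0,0,-70],"twist":[0,0,-10.5]},{"gripper":1,"offset":[0,0,-70],"twist":[0,0,-10.5]}]'; python3 -c "
from h import *
goto(.515,-.336,.211,18.2)"
```

```text
clock: 4.08
tool_pos: [0.5627, -0.1763, 0.2129]
tool_rot: [0.586, 0.811, 0.0, 0.001]
ft_force: [-0.7, 0.7, -2.2]
grip_width: 0.0083
gripper_force: 25.0
t 4.08 at [ 0.5627 -0.1763  0.2129] yaw 18.31 ft [-0.7  0.7 -2.2] w 0.0083 f 25.0
off [-136.6  -95.5    2. ] tw [0.09 0.08 0.11]
```

```bash
python3 -m jog '[{"gripper":1,"offset":[-20,-14,0],"twist":[0,0,0]},{"gripper":1,"offset":[-45,-31,0],"twist":[0,0,0]},{"gripper":1,"offset":[-70,-49,0],"twist":[0,0,0]},{"gripper":1,"offset":[-95,-66,0],"twist":[0,0,0]},{"gripper":1,"offset":[-120,-84,0],"twist":[0,0,0]},{"gripper":1,"offset":[-136.5,-95.5,0],"twist":[0,0,0]},{"gripper":1,"offset":[-136.5,-95.5,15],"twist":[0,0,0]},{"gripper":1,"offset":[-136.5,-95.5,35],"twist":[0,0,0]},{"gripper":1,"offset":[-136.5,-95.5,55],"twist":[0,0,0]},{"gripper":1,"offset":[-136.5,-95.5,66],"twist":[0,0,0]},{"gripper":1,"offset":[-136.5,-95.5,66],"twist":[0,0,0]},{"gripper":1,"offset":[-136.5,-95.5,66],"twist":[0,0,0]}]'; python3 -c "
from h import *
goto(.560,-.322,.145,18.2)
for n in('scene','top'):
    snap(n,n+'3.png')
p=status.sense()['tool_pos'];print(proj('scene',p+[0,0,-.024]),proj('top',p+[0,0,.01]))
a=cv2.imread('pics/scene3.png')[75:175,320:440];b=cv2.imread('pics/top3.png')[140:240,420:540]
cv2.imwrite('pics/c3.png',np.vstack([cv2.resize(i,None,fx=5,fy=3 and 5,interpolation=cv2.INTER_CUBIC) for i in(a,b)])[:, :] if 0 else np.hstack([cv2.resize(a,(400,333),interpolation=cv2.INTER_CUBIC),cv2.resize(b,(400,333),interpolation=cv2.INTER_CUBIC)]))"
```

```text
clock: 5.08
tool_pos: [0.5134, -0.335, 0.1446]
tool_rot: [0.587, 0.81, 0.0, -0.001]
ft_force: [0.0, -1.0, -1.3]
grip_width: 0.0076
gripper_force: 25.0
t 5.08 at [ 0.5134 -0.335   0.1446] yaw 18.11 ft [ 0.  -1.  -1.3] w 0.0076 f 25.0
off [-2.1 48.3 -0.5] tw [-0.07 -0.1  -0.09]
[[408.00081175 121.71127454]] [[488.24722742 216.1876064 ]]
```

View pics/c3.png

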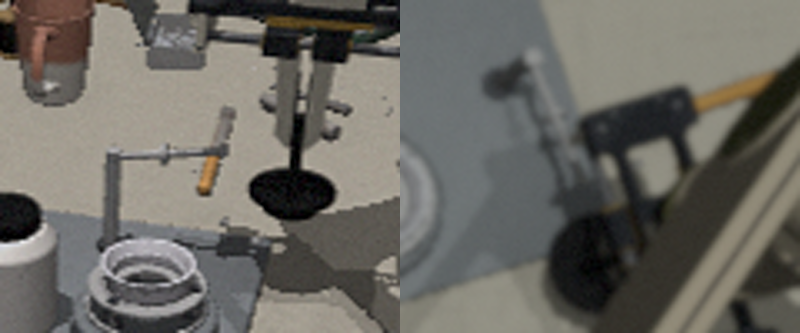

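The scene crop shows the plug hanging straight, with its flange at (292,190), and the peg tip at (222,150), at the same height as the eye. In the top crop only the left arc of the flange is visible, so I'll fit a circle to it.

Run:
```python
from h import *
from scipy.optimize import least_squares
s=status.sense();p=s['tool_pos']
a=cv2.imread('pics/top3.png').max(2).astype(float)
print('pred',proj('top',p+[0,0,-.0505]),proj('scene',p+[0,0,-.0505]))
zt=p[2]-.0505
g=cv2.GaussianBlur(a,(0,0),.7)
pts=[];c0=np.array([480.5,219.5])
for th in np.radians(np.arange(110,250,5)):
    r=np.arange(8,24,.25);u=c0[0]+r*np.cos(th);v=c0[1]+r*np.sin(th)
    pr=cv2.remap(g.astype(np.float32),u[None].astype(np.float32),v[None].astype(np.float32),1)[0]
    k=np.argmax(np.gradient(pr));pts.append([u[k],v[k],r[k]])
pts=np.array(pts);print(pts[:,2])
W=np.array([plane('top',q[:2],zt)[:2] for q in pts])
f=least_squares(lambda c:np.hypot(*(W-c[:2]).T)-.0375,[.513,-.335],loss='soft_l1',f_scale=.001);print('centre',f.x,np.abs(f.fun).mean(),'tcp',p)
d=f.x-p[:2];t=np.radians(18.1);print('in station axes',d@[np.cos(t),np.sin(t)],d@[-np.sin(t),np.cos(t)])
b=cv2.imread('pics/scene3.png');m=(b.max(2)<45).astype(np.uint8);m[:,:390]=0;m[:,424:]=0;m[:124]=0;m[141:]=0
ys,xs=np.nonzero(m);print('scene dark',xs.min(),xs.max(),ys.min(),ys.max())
pk=(b[100:140,360:400]);
# peg line relative to TCP in station axes
for n,q in(('tip',(.5709,-.3183)),('post',(.6631,-.2879))):
    d=np.array(q)-p[:2];print(n,d@[np.cos(t),np.sin(t)],d@[-np.sin(t),np.cos(t)])
```

```text
pred [[479.60063266 218.53134857]] [[407.00899506 130.16679571]]
[19.   19.5  19.5  19.75 20.   19.75 20.   19.5  19.5  19.5  19.   18.5
 17.   17.   16.75 16.75 16.25 16.5  17.   16.5  17.   17.   16.5  16.75
 16.75 17.   16.   16.25]
centre [ 0.50557073 -0.3307461 ] 0.0021501106554366327 tcp [ 0.51460261 -0.33582503  0.14662556]
in station axes -0.007007043049520046 0.007633594370796055
scene dark 395 419 124 140
tip 0.058956168152566366 -0.0008324547559426544
post 0.15603828206942233 -0.0005811433264114856
```

Run:
```python
from h import *
from scipy.optimize import least_squares
p=status.sense()['tool_pos']
g=cv2.GaussianBlur(cv2.imread('pics/top3.png').max(2).astype(np.float32),(0,0),.7)
pts=[];c0=np.array([480.5,219.5])
for th in np.radians(np.arange(172,262,5)):
    r=np.arange(12,21,.25);u=c0[0]+r*np.cos(th);v=c0[1]+r*np.sin(th)
    pr=cv2.remap(g,u[None].astype(np.float32),v[None].astype(np.float32),1)[0]
    k=np.argmax(np.gradient(pr));pts.append([u[k],v[k],r[k]])
pts=np.array(pts);print(pts[:,2])
W=np.array([plane('top',q[:2],p[2]-.0505)[:2] for q in pts])
f=least_squares(lambda c:np.hypot(*(W-c[:2]).T)-.0375,[.513,-.335],loss='soft_l1',f_scale=.001)
d=f.x-p[:2];t=np.radians(18.1);print(f.x,p,'station',d@[np.cos(t),np.sin(t)],d@[-np.sin(t),np.cos(t)],np.abs(f.fun).mean())
# scene disc: widest row of the dark disc -> ellipse centre
b=cv2.imread('pics/scene3.png').max(2)
for y in range(122,143): 
    x=np.nonzero(b[y,388:428]<45)[0]+388; print(y,x.min() if len(x) else '',x.max() if len(x) else '',len(x),end=' | ')
print(proj('scene',[p+[0,0,-.0505],p+[0.0375,0,-.0505],p+[-0.0375,0,-.0505],p+[0,.0375,-.0505],p+[0,-.0375,-.0505]]))
```

```text
[17.   17.   17.   16.   16.75 16.5  17.   16.75 16.25 16.5  16.75 16.75
 17.   16.5  16.25 16.   16.   16.  ]
[ 0.51230731 -0.33528629] [ 0.51460261 -0.33582503  0.14662556] station -0.0020143472220639272 0.0012251779654246001 0.0005808706417752081
122 407 409 3 | 123 407 409 3 | 124 407 409 3 | 125 407 409 3 | 126 402 410 9 | 127 398 414 17 | 128 397 416 20 | 129 396 418 23 | 130 395 418 24 | 131 395 419 25 | 132 395 419 25 | 133 395 419 25 | 134 396 419 24 | 135 397 419 23 | 136 398 418 21 | 137 399 416 18 | 138 400 414 15 | 139 401 413 13 | 140 403 412 10 | 141   0 | 142   0 | [[407.00899506 130.16679571]
 [395.03022545 126.82800263]
 [419.34626374 133.60551175]
 [401.15283832 135.5724145 ]
 [412.62910966 124.97905939]]
```

```bash
python3 -m jog '[{"gripper":1,"offset":[-1.5,10,1],"twist":[0,0,0]},{"gripper":1,"offset":[-1.5,24,1],"twist":[0,0,0]},{"gripper":1,"offset":[-1.5,38,1],"twist":[0,0,0]},{"gripper":1,"offset":[-1.5,48,1],"twist":[0,0,0]},{"gripper":1,"offset":[-1.5,54,1],"twist":[0,0,0]},{"gripper":1,"offset":[-1.5,59,1],"twist":[0,0,0]},{"gripper":1,"offset":[-1.5,64,1],"twist":[0,0,0]},{"gripper":1,"offset":[-1.5,70,2],"twist":[0,0,0]},{"gripper":1,"offset":[-1.5,70,2],"twist":[0,0,0]}]'; python3 -c "
from h import *
goto(.604,-.307,.145,18.2)
for n in('scene','top'): snap(n,n+'4.png')
a=cv2.imread('pics/scene4.png')[75:175,320:440];b=cv2.imread('pics/top4.png')[140:240,420:540]
cv2.imwrite('pics/c4.png',np.hstack([cv2.resize(a,(400,333),interpolation=cv2.INTER_CUBIC),cv2.resize(b,(400,333),interpolation=cv2.INTER_CUBIC)]))"
```

```text
clock: 5.93
tool_pos: [0.5816, -0.3147, 0.1429]
tool_rot: [0.587, 0.81, 0.0, -0.0]
ft_force: [-0.0, -0.3, -1.2]
grip_width: 0.008
gripper_force: 25.0
t 5.93 at [ 0.5816 -0.3147  0.1429] yaw 18.16 ft [-0.  -0.3 -1.2] w 0.0080 f 25.0
off [ 0.4 23.7 -2. ] tw [ 0.01 -0.01 -0.04]
```

View pics/c4.png

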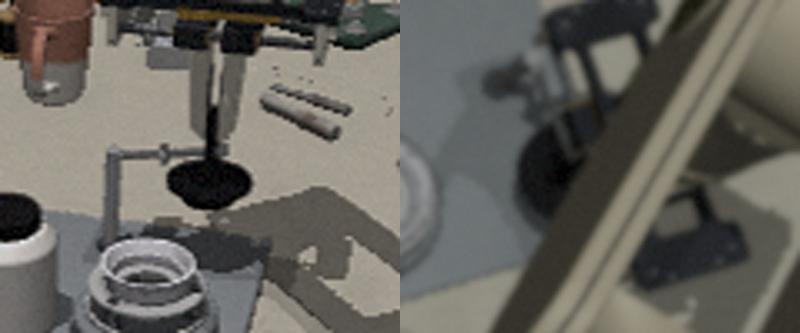

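The peg's head shows at (225,150), past the tab at (212,150), and no contact force is felt, so the peg is going through the eye. I'll go on.

```bash
python3 -m jog '[{"gripper":1,"offset":[0,5,0.5],"twist":[0,0,0]},{"gripper":1,"offset":[0,11,1.5],"twist":[0,0,0]},{"gripper":1,"offset":[0,17,2.5],"twist":[0,0,0]},{"gripper":1,"offset":[0,22,3.5],"twist":[0,0,0]},{"gripper":1,"offset":[0,24,4],"twist":[0,0,0]},{"gripper":1,"offset":[0,24,4],"twist":[0,0,0]},{"gripper":1,"offset":[0,24,6],"twist":[0,0,0]},{"gripper":1,"offset":[0,24,8],"twist":[0,0,0]},{"gripper":1,"offset":[0,24,8],"twist":[0,0,0]}]'; python3 -c "
from h import *
goto(.604,-.307,.132,18.2)"
```

```text
clock: 6.78
tool_pos: [0.6033, -0.3076, 0.1344]
tool_rot: [0.587, 0.81, -0.0, -0.0]
ft_force: [-0.1, -0.1, -2.0]
grip_width: 0.0076
gripper_force: 25.0
t 6.78 at [ 0.6033 -0.3076  0.1344] yaw 18.14 ft [-0.1 -0.1 -2. ] w 0.0076 f 25.0
off [0.3 0.9 2.4] tw [-0.04 -0.04 -0.06]
```

```bash
python3 -m jog '[{"gripper":1,"offset":[0,0,1],"twist":[0,0,0]},{"gripper":1,"offset":[0,0,2],"twist":[0,0,0]},{"gripper":1,"offset":[0,0,2.5],"twist":[0,0,0]},{"gripper":1,"offset":[0,0,2.5],"twist":[0,0,0]}]'; python3 -c "
from h import *
goto(.604,-.307,.132,18.2)
for n in('scene','top'): snap(n,n+'5.png')
a=cv2.imread('pics/scene5.png')[85:165,330:410]
cv2.imwrite('pics/c5.png',cv2.resize(a,(560,560),interpolation=cv2.INTER_CUBIC))"
```

```text
clock: 7.12
tool_pos: [0.6037, -0.3078, 0.1328]
tool_rot: [0.587, 0.81, -0.0, 0.0]
ft_force: [0.0, 0.7, -0.6]
grip_width: 0.0076
gripper_force: 25.0
t 7.12 at [ 0.6037 -0.3078  0.1328] yaw 18.14 ft [ 0.   0.7 -0.6] w 0.0076 f 25.0
off [0.6 0.5 0.8] tw [ 0.01  0.01 -0.06]
```

View pics/c5.png

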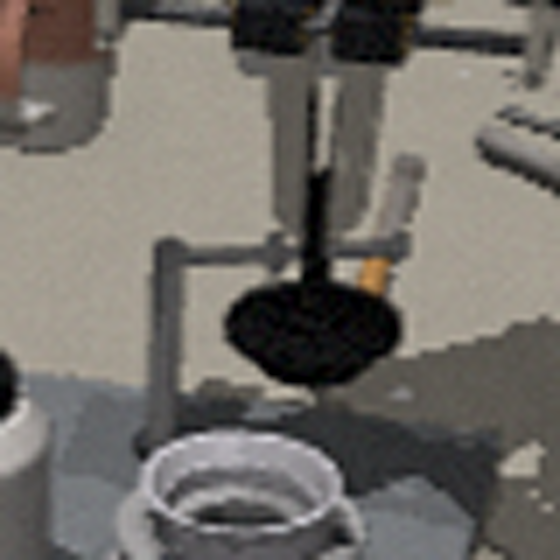

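The peg passes behind the tab, between the collar at (275,250) and the head at (400,245), so the plug is on. I'll lower a little more and let go by opening partly.

```bash
python3 -m jog '[{"gripper":1,"offset":[0,0,1.5],"twist":[0,0,0]},{"gripper":1,"offset":[0,0,1.5],"twist":[0,0,0]},{"gripper":0.72,"offset":[0,0,1.5],"twist":[0,0,0]},{"gripper":0.72,"offset":[0,0,1.5],"twist":[0,0,0]},{"gripper":0.72,"offset":[0,0,1.5],"twist":[0,0,0]},{"gripper":0.72,"offset":[0,0,1.5],"twist":[0,0,0]},{"gripper":0.72,"offset":[0,0,1.5],"twist":[0,0,0]},{"gripper":0.72,"offset":[0,0,1.5],"twist":[0,0,0]}]'; python3 -c "
from h import *
goto(.604,-.307,.26,18.2)"
```

```text
clock: 7.88
tool_pos: [0.6037, -0.3076, 0.131]
tool_rot: [0.587, 0.81, 0.0, -0.0]
ft_force: [-0.5, 0.4, -0.5]
grip_width: 0.0261
gripper_force: 0.0
t 7.88 at [ 0.6037 -0.3076  0.131 ] yaw 18.15 ft [-0.5  0.4 -0.5] w 0.0261 f 0.0
off [   0.5    0.5 -129. ] tw [-0.01 -0.01 -0.05]
```

Next I raise the tool straight up, gently at first, and check the plug.

```bash
python3 -m jog '[{"gripper":0.72,"offset":[0,0,-5],"twist":[0,0,0]},{"gripper":0.72,"offset":[0,0,-15],"twist":[0,0,0]},{"gripper":0.72,"offset":[0,0,-30],"twist":[0,0,0]},{"gripper":0.6,"offset":[0,0,-55],"twist":[0,0,0]},{"gripper":0.4,"offset":[0,0,-85],"twist":[0,0,0]},{"gripper":0.4,"offset":[0,0,-115],"twist":[0,0,0]},{"gripper":0.4,"offset":[0,0,-145],"twist":[0,0,0]},{"gripper":0.4,"offset":[0,0,-165],"twist":[0,0,0]},{"gripper":0.4,"offset":[0,0,-165],"twist":[0,0,0]}]'; python3 -c "
from h import *
goto(.4848,.3523,.296,18.2)
for n in('scene','top'): snap(n,n+'6.png')
a=cv2.imread('pics/scene6.png')[85:165,330:410];b=cv2.imread('pics/top6.png')
cv2.imwrite('pics/c6.png',np.hstack([cv2.resize(a,(400,400),interpolation=cv2.INTER_CUBIC),cv2.resize(b[110:250,350:490],(400,400),interpolation=cv2.INTER_CUBIC)]))"
```

```text
clock: 8.63
tool_pos: [0.6057, -0.3088, 0.3047]
tool_rot: [0.587, 0.81, 0.0, 0.005]
ft_force: [0.7, -0.5, 0.9]
grip_width: 0.0552
gripper_force: 0.0
t 8.63 at [ 0.6057 -0.3088  0.3047] yaw 18.15 ft [ 0.7 -0.5  0.9] w 0.0552 f 0.0
off [665.9  91.    3.8] tw [ 0.41  0.47 -0.05]
```

View pics/c6.png

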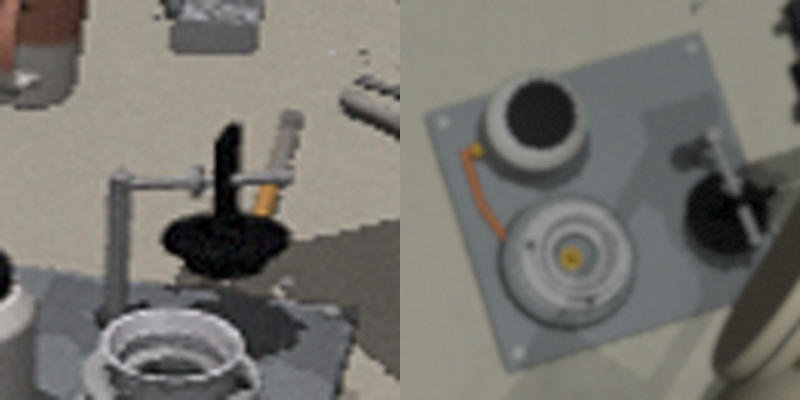

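The plug hangs on the peg, its tab between the collar and the head and the flange level. The brass nipple shows at crop (571,258). Now I locate the cradle centre and go for the can.

```bash
python3 -m jog '[{"gripper":0.2,"offset":[20,3,0],"twist":[0,0,0]},{"gripper":0.2,"offset":[55,8,0],"twist":[0,0,0]},{"gripper":0.2,"offset":[95,13,0],"twist":[0,0,0]},{"gripper":0.2,"offset":[135,18.5,0],"twist":[0,0,0]},{"gripper":0.2,"offset":[175,24,0],"twist":[0,0,0]},{"gripper":0.2,"offset":[215,29,0],"twist":[0,0,0]},{"gripper":0.2,"offset":[255,35,0],"twist":[0,0,0]},{"gripper":0.2,"offset":[295,40,0],"twist":[0,0,0]},{"gripper":0.2,"offset":[335,46,0],"twist":[0,0,0]},{"gripper":0.2,"offset":[375,51,0],"twist":[0,0,0]},{"gripper":0.2,"offset":[415,57,0],"twist":[0,0,0]},{"gripper":0.2,"offset":[455,62,0],"twist":[0,0,0]}]'
python3 - <<'E'
from h import *
goto(.4845,.3515,.30,18.2)
a=cv2.imread('pics/top6.png');b=cv2.imread('pics/scene6.png')
h=cv2.cvtColor(a,cv2.COLOR_BGR2HSV);m=((h[...,1]>110)&(h[...,0]>15)&(h[...,0]<35)).astype(np.uint8);m[:190]=0;m[215:]=0;m[:,:400]=0;m[:,420:]=0
ys,xs=np.nonzero(m);print(len(xs),xs.mean(),ys.mean(),plane('top',(xs.mean(),ys.mean()),.060))
b=cv2.imread('pics/scene0.png')
for z in(.136,.138): print(plane('scene',(247.5,278.9),z))
E
```

```text
clock: 9.73
tool_pos: [0.5194, 0.1457, 0.2945]
tool_rot: [0.587, 0.81, -0.001, -0.001]
ft_force: [0.9, 0.3, -0.1]
grip_width: 0.0744
gripper_force: 0.0
t 9.73 at [0.5194 0.1457 0.2945] yaw 18.14 ft [ 0.9  0.3 -0.1] w 0.0744 f 0.0
off [206.4  30.9  -5.6] tw [-0.14 -0.02 -0.06]
36 409.3888888888889 200.13888888888889 [ 0.56089586 -0.17412082  0.06      ]
[0.48360189 0.35415794 0.136     ]
[0.48216903 0.3553582  0.138     ]
```

```bash
python3 -m jog '[{"gripper":0,"offset":[35,5,0],"twist":[0,0,0]},{"gripper":0,"offset":[75,11,0],"twist":[0,0,0]},{"gripper":0,"offset":[115,17,0],"twist":[0,0,0]},{"gripper":0,"offset":[150,22,0],"twist":[0,0,0]},{"gripper":0,"offset":[180,27,0],"twist":[0,0,0]},{"gripper":0,"offset":[200,30,0],"twist":[0,0,0]},{"gripper":0,"offset":[207,31,0],"twist":[0,0,0]},{"gripper":0,"offset":[207,31,0],"twist":[0,0,0]},{"gripper":0,"offset":[207,31,0],"twist":[0,0,0]}]'
python3 - <<'E'
from h import *
goto(.484,.3525,.13,18.2)
E
```

```text
clock: 10.48
tool_pos: [0.4856, 0.3497, 0.2949]
tool_rot: [0.587, 0.81, -0.001, -0.0]
ft_force: [0.4, 0.1, -0.5]
grip_width: 0.0931
gripper_force: 0.0
t 10.48 at [0.4856 0.3497 0.2949] yaw 18.17 ft [ 0.4  0.1 -0.5] w 0.0931 f 0.0
off [  3.3  -0.3 164.9] tw [-0.11  0.05 -0.03]
```

```bash
python3 -m jog '[{"gripper":0,"offset":[3,0,15],"twist":[0,0,0]},{"gripper":0,"offset":[3,0,45],"twist":[0,0,0]},{"gripper":0,"offset":[3,0,80],"twist":[0,0,0]},{"gripper":0,"offset":[3,0,115],"twist":[0,0,0]},{"gripper":0,"offset":[3,0,140],"twist":[0,0,0]},{"gripper":0,"offset":[3,0,157],"twist":[0,0,0]},{"gripper":0,"offset":[3,0,164],"twist":[0,0,0]},{"gripper":0,"offset":[3,0,164],"twist":[0,0,0]},{"gripper":0,"offset":[3,0,164],"twist":[0,0,0]}]'
python3 - <<'E'
from h import *
goto(.484,.3525,.13,18.2)
E
```

```text
clock: 11.23
tool_pos: [0.4857, 0.3524, 0.1329]
tool_rot: [0.587, 0.809, 0.0, 0.0]
ft_force: [-0.2, 0.1, 1.3]
grip_width: 0.0931
gripper_force: 0.0
t 11.23 at [0.4857 0.3524 0.1329] yaw 18.07 ft [-0.2  0.1  1.3] w 0.0931 f 0.0
off [ 0.6 -1.6  2.9] tw [ 0.03  0.   -0.13]
```

```bash
python3 -m jog '[{"gripper":1,"offset":[0,0,0],"twist":[0,0,0]},{"gripper":1,"offset":[0,0,0],"twist":[0,0,0]},{"gripper":1,"offset":[0,0,0],"twist":[0,0,0]},{"gripper":1,"offset":[0,0,0],"twist":[0,0,0]},{"gripper":1,"offset":[0,0,0],"twist":[0,0,0]},{"gripper":1,"offset":[0,0,0],"twist":[0,0,0]},{"gripper":1,"offset":[0,0,0],"twist":[0,0,0]},{"gripper":1,"offset":[0,0,0],"twist":[0,0,0]},{"gripper":1,"offset":[0,0,0],"twist":[0,0,0]},{"gripper":1,"offset":[0,0,0],"twist":[0,0,0]},{"gripper":1,"offset":[0,0,0],"twist":[0,0,0]},{"gripper":1,"offset":[0,0,0],"twist":[0,0,0]}]' 45
python3 - <<'E'
from h import *
goto(.484,.3525,.13,18.2)
a=snap('scene','s7.png');b=snap('top','t7.png')
cv2.imwrite('pics/c7.png',np.hstack([cv2.resize(cv2.imread('pics/s7.png')[200:345,190:340],(400,387)),cv2.resize(cv2.imread('pics/t7.png')[150:270,160:284],(400,387))]))
E
```

```text
clock: 12.23
tool_pos: [0.485, 0.3532, 0.1321]
tool_rot: [0.587, 0.81, 0.0, -0.0]
ft_force: [-0.3, 0.4, -1.1]
grip_width: 0.0321
gripper_force: 45.0
t 12.23 at [0.485  0.3532 0.1321] yaw 18.14 ft [-0.3  0.4 -1.1] w 0.0321 f 45.0
off [-0.4 -1.2  2.1] tw [ 0.   -0.   -0.06]
```

View pics/c7.png

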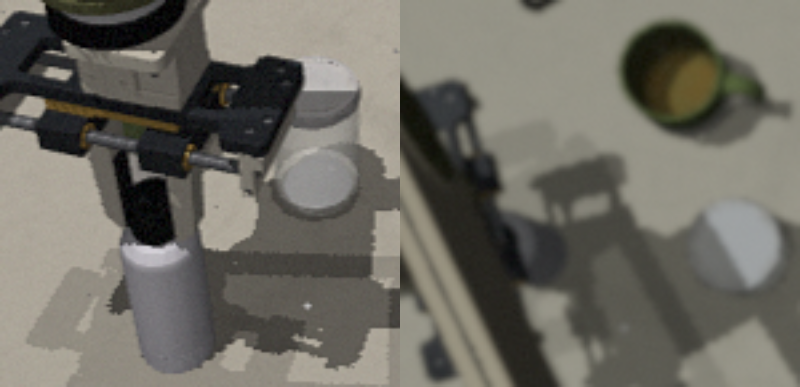

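The can is gripped by its cap, with the pads level with the cap and the mug and jar untouched. I'll raise the grip force and lift.

```bash
python3 -m jog '[{"gripper":1,"offset":[0,0,0],"twist":[0,0,0]},{"gripper":1,"offset":[0,0,-10],"twist":[0,0,0]},{"gripper":1,"offset":[0,0,-30],"twist":[0,0,0]},{"gripper":1,"offset":[0,0,-60],"twist":[0,0,0]},{"gripper":1,"offset":[0,0,-90],"twist":[0,0,0]},{"gripper":1,"offset":[0,0,-120],"twist":[0,0,0]},{"gripper":1,"offset":[0,0,-145],"twist":[0,0,0]},{"gripper":1,"offset":[0,0,-160],"twist":[0,0,0]},{"gripper":1,"offset":[0,0,-165],"twist":[0,0,0]},{"gripper":1,"offset":[0,0,-165],"twist":[0,0,0]}]' 60
python3 - <<'E'
from h import *
goto(.561,-.174,.297,18.2)
E
```

```text
clock: 13.17
tool_pos: [0.4855, 0.3536, 0.2993]
tool_rot: [0.587, 0.81, 0.001, 0.001]
ft_force: [-0.2, -0.0, -1.4]
grip_width: 0.032
gripper_force: 60.0
t 13.17 at [0.4855 0.3536 0.2993] yaw 18.15 ft [-0.2 -0.  -1.4] w 0.0320 f 60.0
off [-524.9  -92.6    1.6] tw [ 0.18 -0.04 -0.05]
```

```bash
python3 -m jog '[{"gripper":1,"offset":[-10,-2,0],"twist":[0,0,0]},{"gripper":1,"offset":[-30,-5,0],"twist":[0,0,0]},{"gripper":1,"offset":[-60,-10.5,0],"twist":[0,0,0]},{"gripper":1,"offset":[-92,-16,0],"twist":[0,0,0]},{"gripper":1,"offset":[-124,-22,0],"twist":[0,0,0]},{"gripper":1,"offset":[-156,-27.5,0],"twist":[0,0,0]},{"gripper":1,"offset":[-188,-33,0],"twist":[0,0,0]},{"gripper":1,"offset":[-220,-39,0],"twist":[0,0,0]},{"gripper":1,"offset":[-252,-44.5,0],"twist":[0,0,0]},{"gripper":1,"offset":[-284,-50,0],"twist":[0,0,0]},{"gripper":1,"offset":[-316,-56,0],"twist":[0,0,0]},{"gripper":1,"offset":[-348,-61,0],"twist":[0,0,0]}]'; python3 -m jog '[{"gripper":1,"offset":[-30,-5,0],"twist":[0,0,0]},{"gripper":1,"offset":[-60,-10.5,0],"twist":[0,0,0]},{"gripper":1,"offset":[-90,-16,0],"twist":[0,0,0]},{"gripper":1,"offset":[-120,-21,0],"twist":[0,0,0]},{"gripper":1,"offset":[-145,-26,0],"twist":[0,0,0]},{"gripper":1,"offset":[-165,-29,0],"twist":[0,0,0]},{"gripper":1,"offset":[-173,-31,0],"twist":[0,0,0]},{"gripper":1,"offset":[-176,-31.5,0],"twist":[0,0,0]},{"gripper":1,"offset":[-176,-31.5,0],"twist":[0,0,0]},{"gripper":1,"offset":[-176,-31.5,0],"twist":[0,0,0]}]' 60
python3 - <<'E'
from h import *
goto(.561,-.174,.217,18.2)
snap('scene','s8.png');cv2.imwrite('pics/s8c.png',cv2.resize(cv2.imread('pics/s8.png')[50:200,280:430],(560,560),interpolation=cv2.INTER_CUBIC))
E
```

```text
clock: 14.17
tool_pos: [0.534, 0.0014, 0.2947]
tool_rot: [0.587, 0.81, -0.001, -0.002]
ft_force: [0.6, -1.0, -1.5]
grip_width: 0.032
gripper_force: 60.0
clock: 15.0
tool_pos: [0.5599, -0.1726, 0.2964]
tool_rot: [0.587, 0.81, 0.0, -0.001]
ft_force: [-0.5, -0.1, -2.2]
grip_width: 0.0323
gripper_force: 60.0
t 15.00 at [ 0.5599 -0.1726  0.2964] yaw 18.17 ft [-0.5 -0.1 -2.2] w 0.0323 f 60.0
off [-1.8  0.7 79.4] tw [-0.04 -0.07 -0.03]
```

View pics/s8c.png

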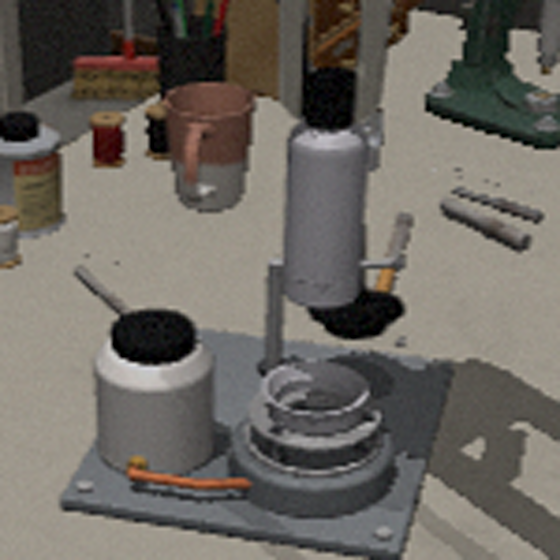

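The can hangs upright over the ring and the plug hangs behind it. I'll lower it into the ring.

```bash
python3 -m jog '[{"gripper":1,"offset":[-1.5,0.5,15],"twist":[0,0,0]},{"gripper":1,"offset":[-1.5,0.5,40],"twist":[0,0,0]},{"gripper":1,"offset":[-1.5,0.5,60],"twist":[0,0,0]},{"gripper":1,"offset":[-1.5,0.5,72],"twist":[0,0,0]},{"gripper":1,"offset":[-1.5,0.5,77],"twist":[0,0,0]},{"gripper":1,"offset":[-1.5,0.5,81],"twist":[0,0,0]},{"gripper":1,"offset":[-1.5,0.5,85],"twist":[0,0,0]},{"gripper":1,"offset":[-1.5,0.5,88],"twist":[0,0,0]},{"gripper":1,"offset":[-1.5,0.5,88],"twist":[0,0,0]}]'
python3 - <<'E'
from h import *
goto(.561,-.174,.197,18.2)
E
```

```text
clock: 15.8
tool_pos: [0.5615, -0.1748, 0.2095]
tool_rot: [0.587, 0.81, 0.0, 0.0]
ft_force: [-0.8, -1.1, -1.9]
grip_width: 0.0319
gripper_force: 60.0
t 15.80 at [ 0.5615 -0.1748  0.2095] yaw 18.15 ft [-0.8 -1.1 -1.9] w 0.0319 f 60.0
off [ 1.  -0.3 12.5] tw [ 0.04  0.03 -0.05]
```

```bash
python3 -m jog '[{"gripper":1,"offset":[0,0,3],"twist":[0,0,0]},{"gripper":1,"offset":[0,0,6],"twist":[0,0,0]},{"gripper":1,"offset":[0,0,9],"twist":[0,0,0]},{"gripper":1,"offset":[0,0,11],"twist":[0,0,0]},{"gripper":1,"offset":[0,0,12],"twist":[0,0,0]},{"gripper":1,"offset":[0,0,13],"twist":[0,0,0]},{"gripper":1,"offset":[0,0,13],"twist":[0,0,0]}]'
python3 - <<'E'
from h import *
goto(.561,-.174,.197,18.2)
E
```

```text
clock: 16.38
tool_pos: [0.5619, -0.1753, 0.1974]
tool_rot: [0.587, 0.81, 0.0, 0.001]
ft_force: [0.7, -0.7, -0.8]
grip_width: 0.0318
gripper_force: 60.0
t 16.38 at [ 0.5619 -0.1753  0.1974] yaw 18.13 ft [ 0.7 -0.7 -0.8] w 0.0318 f 60.0
off [ 1.6 -0.5  0.4] tw [ 0.1   0.1  -0.07]
```

```bash
python3 -m jog '[{"gripper":1,"offset":[0,0,1],"twist":[0,0,0]},{"gripper":1,"offset":[0,0,2],"twist":[0,0,0]},{"gripper":1,"offset":[0,0,2],"twist":[0,0,0]},{"gripper":1,"offset":[0,0,2],"twist":[0,0,0]},{"gripper":1,"offset":[0,0,4],"twist":[0,0,0]},{"gripper":1,"offset":[0,0,6],"twist":[0,0,0]},{"gripper":1,"offset":[0,0,8],"twist":[0,0,0]},{"gripper":1,"offset":[0,0,8],"twist":[0,0,0]},{"gripper":1,"offset":[0,0,8],"twist":[0,0,0]}]'
python3 - <<'E'
from h import *
goto(.561,-.174,.181,18.2)
E
```

```text
clock: 17.13
tool_pos: [0.5619, -0.1752, 0.1892]
tool_rot: [0.587, 0.81, 0.0, 0.001]
ft_force: [-0.2, -2.2, 8.5]
grip_width: 0.0319
gripper_force: 60.0
t 17.13 at [ 0.5619 -0.1752  0.1892] yaw 18.14 ft [-0.2 -2.2  8.5] w 0.0319 f 60.0
off [ 1.4 -0.5  8.2] tw [ 0.09  0.09 -0.06]
```

```bash
python3 -m jog '[{"gripper":1,"offset":[0,0,2],"twist":[0,0,0]},{"gripper":1,"offset":[0,0,4],"twist":[0,0,0]},{"gripper":1,"offset":[0,0,6],"twist":[0,0,0]},{"gripper":1,"offset":[0,0,7.5],"twist":[0,0,0]},{"gripper":1,"offset":[0,0,9],"twist":[0,0,0]},{"gripper":1,"offset":[0,0,9],"twist":[0,0,0]},{"gripper":1,"offset":[0,0,9],"twist":[0,0,0]},{"gripper":1,"offset":[0,0,9],"twist":[0,0,0]}]'
python3 - <<'E'
from h import *
goto(.561,-.174,.181,18.2)
snap('scene','s9.png')
E
```

```text
clock: 17.8
tool_pos: [0.5623, -0.1755, 0.1813]
tool_rot: [0.587, 0.81, 0.0, 0.002]
ft_force: [0.2, -1.1, 12.8]
grip_width: 0.032
gripper_force: 60.0
t 17.80 at [ 0.5623 -0.1755  0.1813] yaw 18.14 ft [ 0.2 -1.1 12.8] w 0.0320 f 60.0
off [ 1.9 -0.7  0.3] tw [ 0.13  0.15 -0.06]
```

```bash
python3 -m jog '[{"gripper":1,"offset":[0,0,1],"twist":[0,0,0]},{"gripper":1,"offset":[0,0,2],"twist":[0,0,0]},{"gripper":1,"offset":[0,0,2],"twist":[0,0,0]},{"gripper":1,"offset":[0,0,2],"twist":[0,0,0]}]'
python3 - <<'E'
from h import *
goto(.561,-.174,.181,18.2)
snap('scene','s10.png');cv2.imwrite('pics/s10c.png',cv2.resize(cv2.imread('pics/s10.png')[50:200,280:430],(560,560),interpolation=cv2.INTER_CUBIC))
E
```

```text
clock: 18.18
tool_pos: [0.5626, -0.1758, 0.1809]
tool_rot: [0.587, 0.81, 0.0, 0.002]
ft_force: [-4.3, -0.5, 21.1]
grip_width: 0.0321
gripper_force: 60.0
t 18.18 at [ 0.5626 -0.1758  0.1809] yaw 18.14 ft [-4.3 -0.5 21.1] w 0.0321 f 60.0
off [ 2.2 -0.9 -0.1] tw [ 0.18  0.21 -0.06]
```

View pics/s10c.png

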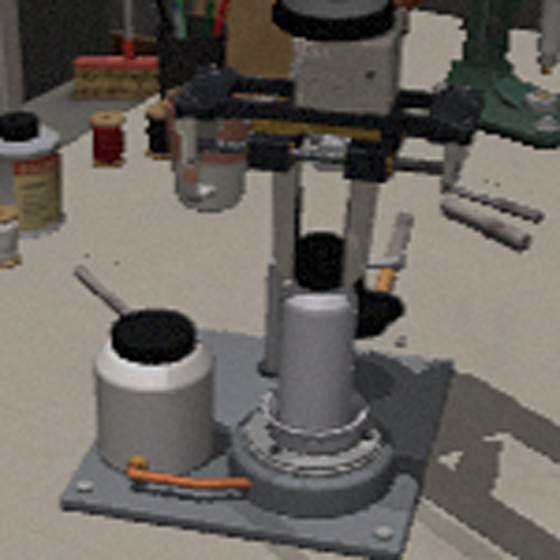

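The ring is down on its stop: the force jumped to 21 N and the tool stopped moving. The can is upright at (318,360) and the plug is still on the peg behind it.

```bash
python3 -c "
from workcell import ctrl
print(ctrl.finish_job())"
```

```text
the job is handed in; nothing more can be done
None
```

I handed the job in at 18.2 s of the 64 s allowed, with the plug hanging by its eye on the peg and the robot holding the can upright in the cradle, pressed to the stop at about 21 N; the mug and jar were not touched, and no verdict came back.

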